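Twist the large sample cup down into its sprung carrier

ROBOT

A 7-joint arm with a two-finger parallel gripper is mounted at the origin on a cart in front of the work surface, level with it; the furniture and walls round the work are solid. World frame = base frame: x ahead of the robot, y to its left, z up, the work surface at z = 0. Lengths are in m, angles in rad, forces in N, time in s.
With the tool pointing down it reaches from about 0.35 to 0.9 m from the base axis. Payload 19.9 kg.
Tool frame: the origin (TCP) lies on the centre line of the jaws, within the pads' length; the fingertips stand 22 mm ahead of it and the grasp point (between the pads) lies 3 mm ahead of it (ctrl.tip_extent is the distance from the TCP to the fingertips, in m); z points along the fingers, y is the direction in which the jaws open and shut (so a half turn about z gives the same grasp; the last joint's range is limited). The gripper opens to 94 mm and grips with 3 to 60 N. Pads are 16 mm wide; open, the fingers measure 119 mm over their backs; the gripper's body (75 mm by 177 mm) begins 78 mm behind the grasp point.
Start: joints at [-1.337, 0.417, -0.01, 1.614, 0.005, 1.111, -0.053], TCP at [0.17, 0.602, 0.227] pointing down, gripper open.
Joint ranges: [-2.81, 2.81], [-0.39, 2.02], [-1.27, 1.25], [0.06, 2.57], [-1.19, 4.33], [0.19, 2], [-2.82, 2.82]. Speed limits (rad/s): [1.89, 1.89, 2.39, 2.39, 3.01, 3.01, 3.01].

INTERFACE

Orientations are given as [roll, pitch, yaw] about the fixed x, y, z axes, in that order (R = Rz(yaw) Ry(pitch) Rx(roll)).
In Python, from rig import ctrl, vision gives the robot as it stands. Calls block until the motion is done:
- ctrl.goto(position, orientation): joint-space move of the TCP to a pose.
- ctrl.move_linear(position, rotation=None, speed=0.15, threshold=None): straight line of the TCP; rotation=None keeps the orientation; speed is the mean speed in m/s. With threshold (N) it stops when the force on the tool has changed by that much, and returns True; else False.
- ctrl.move_joints(angles): joint-space move.
- ctrl.gripper_to(opening): finger opening in m; the grip force is fixed at half the most; returns when the fingers have stopped.
- ctrl.sleep(seconds).
- ctrl.solve_ik(position, orientation): joint angles nearest the present ones, or None.
- ctrl.state(): the state.
- vision.grab_frame(name): name is "side" or "top"; returns a dict with "image" (420x560x3 uint8, red, green, blue), "camera_matrix" (3x3 intrinsics, pixels), "world_from_camera" (4x4, takes a point from camera to world coordinates). Camera axes: x right, y down, z forward; pixel columns grow to the right and rows downward; lengths in m; the calibration is good to about 2 mm. A picture is of the moment at which its call begins. There is no depth.
A pose or a line that the arm cannot do raises ctrl.MotionError and nothing moves.
- ctrl.job_done(): hands the job in, once; it reports no verdict.
The state is a dict: "t": time; "joint_positions": joint angles; "joint_vel": joint speeds; "joint_torque": joint torques, N m; "tcp_pos": TCP position; "tcp_rot": TCP orientation; "contact_force": force on the tool from outside, world axes, zero at the start; "ft_torque": the same for the moment, N m; "opening": finger opening in m.
Only numpy, scipy, OpenCV 4.12 (cv2) and the standard library are available. Lean on these libraries where they do the work, as an engineer would, in place of code of your own. Each camera call takes 0.05 s, during which the arm holds its last target.

TASK

Two metal sample cups lie on their sides: stand the larger one upright on its foot and let go of it, then take it again from above and work it down into the round carrier of the cup stand until its shoulder sits flat on the carrier's top face. It is a tight fit between spring plungers, so twist it to and fro while pressing lightly; the carrier floats on springs and must not be pushed down onto its stop. Let go, and leave everything else where it lies.

Things in the scene. Friction and masses are not known exactly. Their poses are not given: they have to be found in the camera images.
- cup_large: The larger plain steel cup, 68 mm long, about 0.5 kg, lying on its side on a flat, foot to the robot's left (+y, give or take 0.35 rad). Origin at the centre of its foot's underside, +z along the cup to the open mouth (z = 68). Body z = 32 to 68: round, 58 mm diameter, with four milled flats square to its x and y axes, 50 mm across flats; bore 32 mm diameter.
- cup_large_shoulder (a point): Centre of the large cup's flat shoulder, where the body meets the spigot, 32 mm along the cup from its origin. The round spigot below it is 40 mm in diameter; its lower 12 mm are rounded off, down to a flat underside of 32 mm diameter on which the cup can stand.
- cup_small: The smaller cup of the same kind, 48 mm long, 36 mm across flats, lying on its side; not to be used.
- stand: Fixed base of the cup stand: grey round plate, 130 mm diameter, 10 mm thick, origin at the centre of its underside on the bench, z up. On it three posts with coil springs bear the carrier: an aluminium ring, 84 mm diameter, with a 119 mm flange 24 to 29 mm above the bench (nuts to 38 mm) and a top face 63 mm above the bench; three plunger ends stand out from it to 52 mm from the axis, 55 mm up.
- carrier_mouth (a point): On the carrier: centre of its bore (vertical, 42 mm diameter, 34 mm deep) at the top face. 8 mm below, three spring plungers stand in to a 37 mm circle and yield: the cup's foot slips in about 11 mm, rests on them and stands by itself, 21 mm short of home. Going on straight takes over 35 N; turned either way or to and fro, 0.3 rad or more per mm, 5 to 20 N and up to 1.5 N m.
- carrier (a joint): How far the carrier is pressed down on its springs, in m: 0 at rest, 0.005 on its stop; it must stay under 0.0045. With the cup in it, it begins to sink at about 7 N of push and yields 1 mm for every further 6 N (19 N: 2 mm; 0.0045 m is 34 N), sinking with the cup, and rises again when let go.
- marker: Felt pen lying between the cups, 17 x 135 x 16 mm; stays.
- loupe: Black stand loupe, 39 mm diameter, 32 mm tall, at the back left; stays.

How it is judged:
On the way:
1. the large cup stands upright on its foot, on the bench or in the carrier's mouth but not yet home, let go by the fingers (angle between cup_large's own z axis and vertical below 0.25 rad and contact force between the arm and cup_large below 0.1 N and linear speed of cup_large below 0.02 m/s and (horizontal distance between cup_large and carrier_mouth above 0.02 m or z of cup_large_shoulder in the frame of carrier_mouth above 0.006 m)), for 0.2 s.
At the end, for the whole second after the job is handed in: The large cup sits upright in the carrier with its shoulder flat on the top face (gap under 1.5 mm, within 3 mm of the bore's axis, tilt under 0.04 rad), at rest and let go (z of cup_large_shoulder in the frame of carrier_mouth between -0.003 and 0.0015 m and horizontal distance between cup_large_shoulder and carrier_mouth below 0.003 m and angle between cup_large's own z axis and vertical below 0.04 rad and linear speed of cup_large below 0.01 m/s); the robot touches nothing.
It fails at once if the carrier is pushed down onto its stop (more than 4.5 mm) (value of joint carrier above 0.0045 m).
It fails at once if another thing is moved by more than 30 mm (distance of any of cup_small, marker, loupe from where it was at the start of the episode above 0.03 m).
It also fails if it takes over 72 s, if anything falls off the work surface, if the arm or the gripper's body presses on something with over 40 N, if the wrist force passes 120 N, or if a joint passes its speed limit or range.

## Working session

There is one attempt and no reset: what is moved stays moved. The work goes in short steps, each a Python script; the robot and the scene stay as the last script left them, time stands still between calls to the robot, and variables do not carry over. Pictures are saved under pics/ and viewed, and the job is handed in when it is done.

```bash
ls; mkdir -p pics; python3 - <<'E'
from rig import ctrl, vision
import cv2
for n in ("side","top"):
    f=vision.grab_frame(n); cv2.imwrite(f"pics/{n}0.png",f["image"][:,:,::-1]); print(n,f["camera_matrix"].tolist(),f["world_from_camera"].round(4).tolist())
s=ctrl.state();print(s, ctrl.tip_extent)
E
```

```text
pics
side [[389.7246419446378, 0.0, 276.5525827457037], [0.0, 389.7246419446378, 211.23592314667104], [0.0, 0.0, 1.0]] [[-0.9991, -0.0341, 0.0258, 0.513], [-0.0389, 0.478, -0.8775, 0.8151], [0.0176, -0.8777, -0.4789, 0.4862], [0.0, 0.0, 0.0, 1.0]]
top [[409.12072210796464, 0.0, 282.21863439402125], [0.0, 409.12072210796464, 205.34868884779803], [0.0, 0.0, 1.0]] [[-0.0268, -0.9755, 0.2182, 0.3706], [-0.9996, 0.027, -0.002, 0.0777], [-0.0039, -0.2182, -0.9759, 0.9208], [0.0, 0.0, 0.0, 1.0]]
{'t': 0.1, 'joint_positions': array([-1.33750353,  0.4178631 , -0.0103266 ,  1.61410338,  0.00470834,
        1.11069695, -0.05298658]), 'joint_vel': array([-0.0008588 , -0.00136508,  0.00015711, -0.0040723 , -0.0003617 ,
       -0.0006986 ,  0.00248916]), 'joint_torque': array([ 1.48053779e-03, -8.52588058e+01,  6.40270282e-01, -4.26696682e+01,
       -4.88791382e-02,  1.62414374e-02, -1.08923669e-05]), 'tcp_pos': array([0.16950575, 0.60125428, 0.22692413]), 'tcp_rot': array([-3.14054886e+00,  8.13535486e-05,  2.86684654e+00]), 'contact_force': array([-0.17326201,  0.11696435,  0.80971617]), 'ft_torque': array([0.0624337 , 0.03915351, 0.01197975]), 'opening': 0.09401431595411502} 0.022
```

View pics/side0.png

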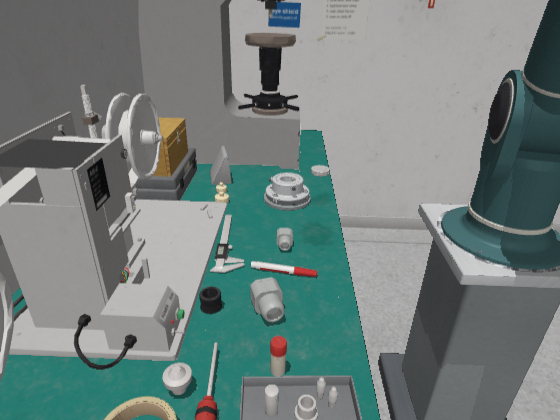

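View pics/top0.png

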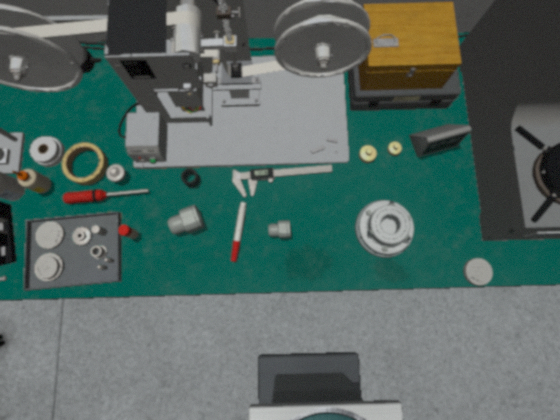

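```bash
python3 - <<'E'
import cv2,numpy as np
s=cv2.imread('pics/side0.png');t=cv2.imread('pics/top0.png')
z=lambda im,x,y,w,h,k:cv2.resize(im[y:y+h,x:x+w],(w*k,h*k),interpolation=cv2.INTER_CUBIC)
a=z(t,150,190,70,60,5);b=z(t,345,190,80,75,5)
c=z(s,235,265,70,60,5);d=z(s,250,165,80,60,5)
H=375
out=np.zeros((600,770,3),np.uint8)
def put(im,x,y): out[y:y+im.shape[0],x:x+im.shape[1]]=im[:600-y,:770-x]
put(a,0,0);put(b[:300],360,0);put(c,0,300);put(d,360,300)
cv2.imwrite('pics/zoom0.png',out)
E
```

```text
(no output)
```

View pics/zoom0.png

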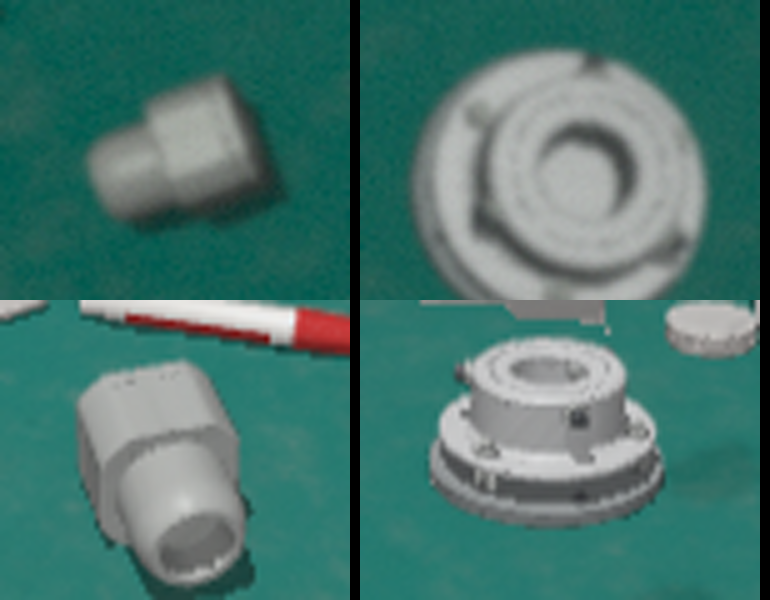

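```bash
cat > h.py <<'E'
import numpy as np,cv2
from rig import ctrl,vision
def ray(f,u,v):
    K=f["camera_matrix"];T=f["world_from_camera"]
    d=T[:3,:3]@np.linalg.solve(K,[u,v,1.]);return T[:3,3],d
def onz(f,u,v,z):
    o,d=ray(f,u,v);return o+d*(z-o[2])/d[2]
def proj(f,p):
    T=np.linalg.inv(f["world_from_camera"]);q=f["camera_matrix"]@(T[:3,:3]@np.asarray(p)+T[:3,3]);return q[:2]/q[2]
def tri(fa,ua,fb,ub):
    a,d=ray(fa,*ua);b,e=ray(fb,*ub)
    s=np.linalg.lstsq(np.c_[d,-e],b-a,rcond=None)[0];p=a+s[0]*d;q=b+s[1]*e
    return (p+q)/2,np.linalg.norm(p-q)
def mask(im,x,y,w,h):
    s=im.astype(int);m=((s[...,1]-s[...,0])<25).astype(np.uint8)*255
    r=np.zeros_like(m);r[y:y+h,x:x+w]=m[y:y+h,x:x+w];return r
def big(m):
    c,_=cv2.findContours(m,cv2.RETR_EXTERNAL,cv2.CHAIN_APPROX_NONE);return max(c,key=cv2.contourArea)
E
python3 - <<'E'
from h import *
f={n:vision.grab_frame(n) for n in("side","top")}
t,s=f["top"],f["side"]
c=big(mask(t["image"],155,195,60,50));print("cup area",cv2.contourArea(c),cv2.minAreaRect(c))
bx=cv2.boxPoints(cv2.minAreaRect(c));
for p in bx: print(p, onz(t,*p,.04).round(4))
c=big(mask(t["image"],345,190,80,75));e=cv2.fitEllipse(c);print("stand",e,onz(t,*e[0],.015).round(4))
for n in ((190,178),(238,215),(237,250),(280,229)): print(n,onz(t,*n,.01).round(3))
# zoom of masks
out=[]
for n,(x,y,w,h) in (("top",(160,195,60,50)),("side",(240,270,60,60))):
    im=f[n]["image"][:,:,::-1].copy();k=8
    im=cv2.resize(im[y:y+h,x:x+w],None,fx=6.6,fy=6.6*1.0,interpolation=cv2.INTER_CUBIC)
    im=cv2.convertScaleAbs(im,alpha=1.5,beta=-40);out.append(cv2.resize(im,(396,int(396*h/w))))
H=max(o.shape[0] for o in out)
out=[cv2.copyMakeBorder(o,0,H-o.shape[0],0,4,0) for o in out]
cv2.imwrite('pics/z1.png',np.hstack(out))
x,y,w,h=345,190,80,75;im=t["image"][:,:,::-1][y:y+h,x:x+w];cv2.imwrite('pics/z2.png',cv2.resize(im,None,fx=8,fy=8,interpolation=cv2.INTER_CUBIC))
E
```

```text
cup area 673.5 ((184.8500213623047, 221.05001831054688), (25.298219680786133, 33.83636474609375), 71.56504821777344)
[164.80002 214.40002] [0.5543 0.3344 0.04  ]
[196.90002 203.70001] [0.5765 0.2643 0.04  ]
[204.90002 227.70001] [0.5223 0.2458 0.04  ]
[172.80002 238.40002] [0.5007 0.3151 0.04  ]
stand ((384.20648193359375, 228.20010375976562), (56.253456115722656, 58.0854377746582), 119.05314636230469) [ 0.5144 -0.151   0.015 ]
(190, 178) [0.645 0.288 0.01 ]
(238, 215) [0.555 0.177 0.01 ]
(237, 250) [0.475 0.179 0.01 ]
(280, 229) [0.52  0.082 0.01 ]
```

View pics/z1.png

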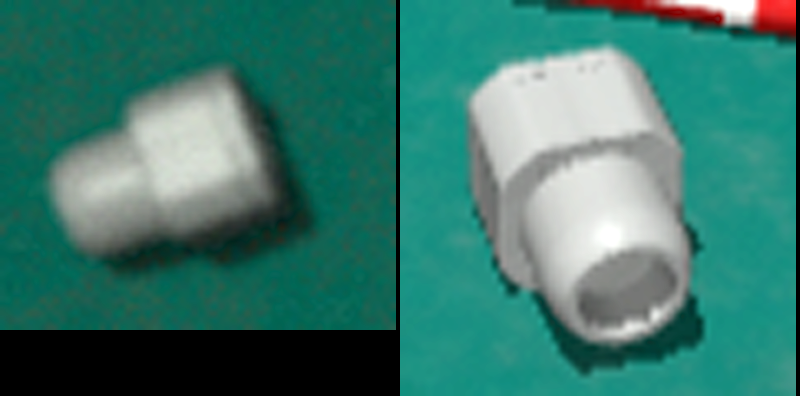

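View pics/z2.png

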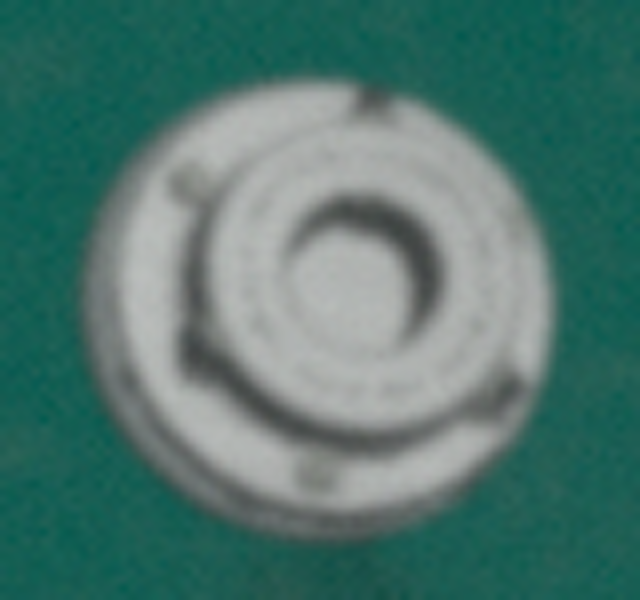

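```bash
cat >> h.py <<'E'
def rmask(im,x,y,w,h,k=4,th=0.6):
    # ratio mask on an upsampled crop; returns contour in full-image pixels
    s=cv2.resize(im[y:y+h,x:x+w],None,fx=k,fy=k,interpolation=cv2.INTER_LINEAR).astype(float)
    m=((s[...,0]+3)/(s[...,1]+3)>th).astype(np.uint8)*255
    m=cv2.morphologyEx(m,cv2.MORPH_OPEN,np.ones((5,5)))
    c=big(m)[:,0,:].astype(float);return (c+.5)/k-.5+[x,y],m
E
python3 - <<'E'
from h import *
f={n:vision.grab_frame(n) for n in("side","top")}
pics=[]
for n,r in (("top",(155,190,65,60)),("side",(240,268,55,58))):
    im=f[n]["image"];c,m=rmask(im,*r)
    print(n,cv2.minAreaRect(c.astype(np.float32)))
    x,y,w,h=r
    v=cv2.resize(im[y:y+h,x:x+w],None,fx=6,fy=6,interpolation=cv2.INTER_CUBIC)[:,:,::-1].copy()
    cv2.polylines(v,[np.int32((c-[x,y]+.5)*6)],True,(0,0,255),1)
    a=cv2.approxPolyDP(c.astype(np.float32),1.0,True)[:,0]
    for i,p in enumerate(a):
        cv2.putText(v,str(i),tuple(np.int32((p-[x,y]+.5)*6)),0,.5,(0,255,255),1)
        print(n,i,p.round(1),onz(f[n],*p,.025).round(4),onz(f[n],*p,.04).round(4))
    pics.append(cv2.copyMakeBorder(v,0,360-v.shape[0],0,4,0))
cv2.imwrite('pics/z3.png',np.hstack(pics))
E
```

```text
top ((184.4397735595703, 221.1377410888672), (26.024185180664062, 34.95197296142578), 68.62937927246094)
top 0 [194.4 204.6] [0.578  0.2731 0.025 ] [0.5745 0.2698 0.04  ]
top 1 [180.1 208.9] [0.5691 0.3048 0.025 ] [0.5658 0.301  0.04  ]
top 2 [177.1 213.9] [0.5579 0.3112 0.025 ] [0.5547 0.3073 0.04  ]
top 3 [167.6 218.9] [0.5471 0.3321 0.025 ] [0.5441 0.3278 0.04  ]
top 4 [167.4 225.4] [0.5324 0.3321 0.025 ] [0.5297 0.3279 0.04  ]
top 5 [171.9 233.1] [0.5147 0.3216 0.025 ] [0.5123 0.3175 0.04  ]
top 6 [179.9 233.4] [0.5137 0.3038 0.025 ] [0.5113 0.3001 0.04  ]
top 7 [183.9 231.4] [0.5179 0.2951 0.025 ] [0.5154 0.2915 0.04  ]
top 8 [191.4 232.1] [0.5158 0.2785 0.025 ] [0.5133 0.2751 0.04  ]
top 9 [203.4 226.9] [0.5268 0.2521 0.025 ] [0.5242 0.2491 0.04  ]
top 10 [199.9 212.6] [0.5593 0.2604 0.025 ] [0.5562 0.2573 0.04  ]
side ((266.7930908203125, 299.99981689453125), (46.31318664550781, 32.721927642822266), 84.0938491821289)
side 0 [256.1 278.6] [0.5658 0.2363 0.025 ] [0.5641 0.2551 0.04  ]
side 1 [249.6 283.9] [0.5764 0.2523 0.025 ] [0.5743 0.2706 0.04  ]
side 2 [250.1 297.9] [0.5717 0.2902 0.025 ] [0.5698 0.3073 0.04  ]
side 3 [254.9 311.1] [0.5605 0.3226 0.025 ] [0.559  0.3386 0.04  ]
side 4 [260.9 314.4] [0.5499 0.3297 0.025 ] [0.5487 0.3455 0.04  ]
side 5 [267.4 321.6] [0.5381 0.3456 0.025 ] [0.5373 0.3609 0.04  ]
side 6 [273.1 322.6] [0.5287 0.3473 0.025 ] [0.5282 0.3625 0.04  ]
side 7 [278.1 320.6] [0.5208 0.3424 0.025 ] [0.5205 0.3577 0.04  ]
side 8 [283.4 314.9] [0.5125 0.3287 0.025 ] [0.5125 0.3445 0.04  ]
side 9 [283.9 306.1] [0.5122 0.3077 0.025 ] [0.5122 0.3242 0.04  ]
side 10 [282.4 291.6] [0.5157 0.2703 0.025 ] [0.5156 0.288  0.04  ]
side 11 [276.9 280.6] [0.5267 0.2398 0.025 ] [0.5263 0.2585 0.04  ]
side 12 [271.6 276.4] [0.5371 0.2278 0.025 ] [0.5363 0.2469 0.04  ]
```

View pics/z3.png

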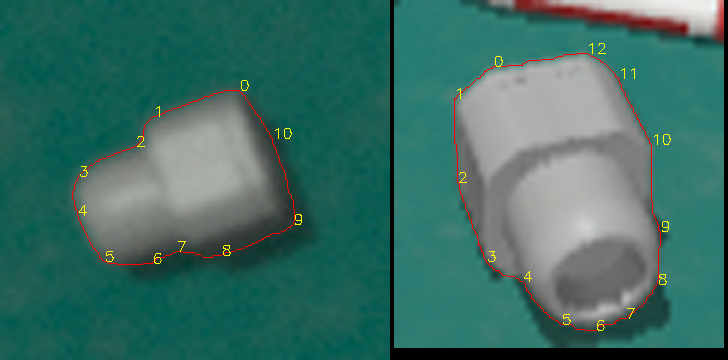

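```bash
cat >> h.py <<'E'
th=.28
a=np.array([-np.sin(th),np.cos(th),0]);n=np.array([np.cos(th),np.sin(th),0]);zz=np.array([0,0,1.])
from scipy.spatial.transform import Rotation as Ro
def rpy(tz,ty):
    tz=tz/np.linalg.norm(tz);ty=ty-tz*(ty@tz);ty/=np.linalg.norm(ty)
    return Ro.from_matrix(np.c_[np.cross(ty,tz),ty,tz]).as_euler('xyz'),tz
def tool(gp,tz,ty):
    """TCP pose with grasp point (3 mm ahead of TCP) at gp"""
    r,tz=rpy(tz,ty);return np.asarray(gp)-.003*tz,r
E
python3 - <<'E'
from h import *
f={n:vision.grab_frame(n) for n in("side","top")}
t,s=f["top"],f["side"]
p,e=tri(t,(389.9,224.6),s,(287.9,178.6));print("mouth tri",p.round(4),e.round(4))
print(onz(t,389.7,224.7,.063),onz(t,390.4,224.3,.063),onz(s,287.9,178.6,.063))
# ring outer circle from expected centre: draw check
P=onz(t,389.9,224.6,.063)
ims=[]
for nme,(x,y,w,h) in (("top",(350,195,75,65)),("side",(255,165,70,50))):
    im=f[nme]["image"][:,:,::-1][y:y+h,x:x+w];v=cv2.resize(im,None,fx=5.3,fy=5.3,interpolation=cv2.INTER_CUBIC)
    for r,z in ((.042,.063),(.021,.063),(.065,.01)):
        pts=np.array([proj(f[nme],[P[0]+r*np.cos(q),P[1]+r*np.sin(q),z]) for q in np.linspace(0,6.28,60)])
        cv2.polylines(v,[np.int32((pts-[x,y]+.5)*5.3)],True,(0,0,255),1)
    ims.append(v)
H=max(i.shape[0] for i in ims);cv2.imwrite('pics/z4.png',np.hstack([cv2.copyMakeBorder(i,0,H-i.shape[0],0,3,0) for i in ims]))
print("foot side",onz(s,274.4,313.6,.025), onz(t,282,292,0))
g=.599*n+.119*a+[0,0,.025];print("grasp",g)
c=np.array([.43,0,.0])
for phi in np.deg2rad([30,45,60]):
  for sg in (1,-1):
    q0=ctrl.solve_ik(*tool(g,np.sin(phi)*a-np.cos(phi)*zz,sg*n))
    q1=ctrl.solve_ik(*tool(g+.12*zz,-np.cos(phi)*a-np.sin(phi)*zz,sg*n))
    q2=[None if (r:=ctrl.solve_ik(*tool(c+.05*zz,-np.cos(phi)*a2-np.sin(phi)*zz,sg*n2))) is None else r.round(2) for b in (0,.28,.6,-.3) for a2,n2 in [(np.array([-np.sin(b),np.cos(b),0]),np.array([np.cos(b),np.sin(b),0]))]]
    print(phi.round(2),sg,*[None if q is None else q.round(2) for q in (q0,q1)],q2)
E
```

```text
mouth tri [ 0.5136 -0.1523  0.06  ] 0.0022
[ 0.51397771 -0.15115218  0.063     ] [ 0.51479682 -0.1527095   0.063     ] [ 0.51253402 -0.14491575  0.063     ]
foot side [0.527542   0.32657091 0.025     ] [0.38104075 0.08150137 0.        ]
grasp [0.54278589 0.27990263 0.025     ]
0.52 1 [-0.32  0.69  0.07  1.81 -0.82  0.83  0.64] [-1.22  0.91  0.51  1.5   0.49  1.42 -0.73] [array([-1.09,  0.88,  0.57,  2.04,  0.48,  1.01, -0.96]), array([-1.19,  0.84,  0.57,  2.2 ,  0.73,  0.84, -1.08]), array([-1.24,  0.8 ,  0.52,  2.39,  1.19,  0.71, -1.39]), array([-0.97,  0.93,  0.58,  1.88,  0.29,  1.2 , -0.92])]
0.52 -1 [-0.66  0.77  0.53  1.83 -1.12  1.03 -2.3 ] [-0.77  0.85 -0.21  1.48  0.89  1.68  2.14] [array([-0.61,  0.77, -0.02,  2.03,  0.84,  1.28,  1.85]), array([-0.68,  0.72, -0.03,  2.19,  1.05,  1.17,  1.79]), array([-0.75,  0.69, -0.02,  2.38,  1.37,  1.07,  1.65]), array([-0.54,  0.82,  0.01,  1.87,  0.63,  1.39,  1.88])]
0.79 1 [-0.17  0.79  0.01  1.79 -1.01  0.99  0.88] [-1.17  0.77  0.5   1.57  0.37  1.27 -0.64] [array([-1.02,  0.71,  0.59,  2.12,  0.42,  0.85, -0.83]), array([-1.0
[... 448 characters left out ...]
 0.67,  0.06,  1.97,  0.56,  1.16,  1.99])]
1.05 1 [-0.1   0.91  0.03  1.74 -1.16  1.22  1.06] [-1.08  0.65  0.47  1.63  0.23  1.14 -0.51] [array([-0.89,  0.55,  0.56,  2.18,  0.32,  0.71, -0.63]), array([-0.92,  0.49,  0.55,  2.28,  0.52,  0.57, -0.59]), array([-0.94,  0.43,  0.55,  2.39,  0.82,  0.41, -0.6 ]), array([-0.85,  0.61,  0.6 ,  2.08,  0.13,  0.85, -0.69])]
1.05 -1 [-0.07  0.91 -0.01  1.74 -1.14  1.2  -2.09] [-0.63  0.61 -0.18  1.61  0.58  1.27  2.35] [array([-0.49,  0.48,  0.08,  2.16,  0.62,  0.83,  2.23]), array([-0.5 ,  0.43,  0.07,  2.26,  0.8 ,  0.71,  2.29]), array([-0.51,  0.37,  0.07,  2.38,  1.06,  0.57,  2.33]), array([-0.46,  0.53,  0.11,  2.07,  0.44,  0.93,  2.15])]
```

View pics/z4.png

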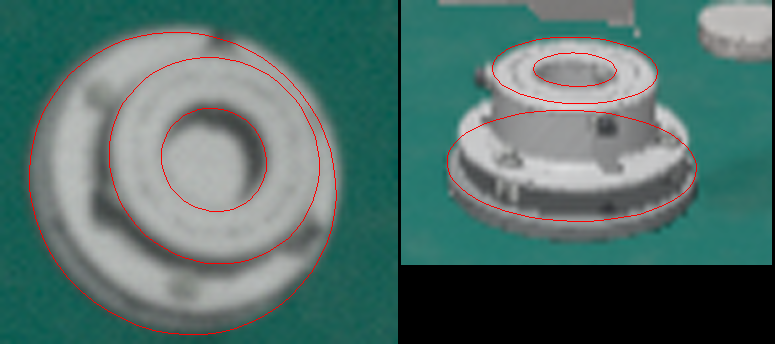

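```bash
python3 - <<'E'
from h import *
phi=np.pi/4
g=.599*n+.119*a+[0,0,.026]
tz=np.sin(phi)*a-np.cos(phi)*zz
p,r=tool(g,tz,n)
ctrl.gripper_to(.076)
ctrl.goto(p-.12*tz/1+[0,0,.02],r);print(ctrl.state()["t"],ctrl.state()["tcp_pos"])
for k in ("side","top"): cv2.imwrite(f"pics/a_{k}.png",vision.grab_frame(k)["image"][:,:,::-1])
E
python3 -c "
import cv2,numpy as np
a=cv2.imread('pics/a_side.png');b=cv2.imread('pics/a_top.png')
cv2.imwrite('pics/a.png',np.hstack([a[180:400,150:400],b[120:340,100:350]]).repeat(1,0))"
```

```text
2.9583 [0.56642292 0.19782646 0.13323877]
```

View pics/a.png

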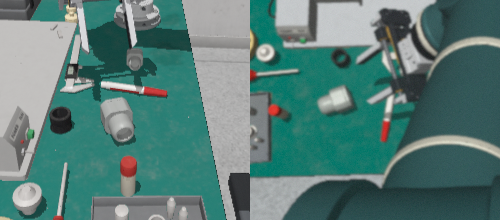

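```bash
python3 - <<'E'
from h import *
phi=np.pi/4
g=.599*n+.119*a+[0,0,.026]
tz=np.sin(phi)*a-np.cos(phi)*zz
p,r=tool(g,tz,n)
print(ctrl.move_linear(p,speed=.12,threshold=15))
s=ctrl.state();print(s["t"],s["tcp_pos"]-p,s["contact_force"])
for k in ("side","top"): cv2.imwrite(f"pics/b_{k}.png",vision.grab_frame(k)["image"][:,:,::-1])
ctrl.gripper_to(.03)
s=ctrl.state();print(s["t"],s["opening"],s["contact_force"],s["ft_torque"])
a_=cv2.imread('pics/b_side.png');b=cv2.imread('pics/b_top.png')
cv2.imwrite('pics/b.png',np.hstack([cv2.resize(a_[230:350,210:340],(390,360)),cv2.resize(b[160:280,140:270],(390,360))]))
E
```

```text
False
4.3333 [ 0.00052675 -0.00048016  0.0004546 ] [ 0.69179184 -0.40361513  0.5962667 ]
4.9583 0.049995825868765754 [ 2.56026155 -0.27323568  1.53318075] [-0.6456064  -0.59968436 -0.47312004]
```

View pics/b.png

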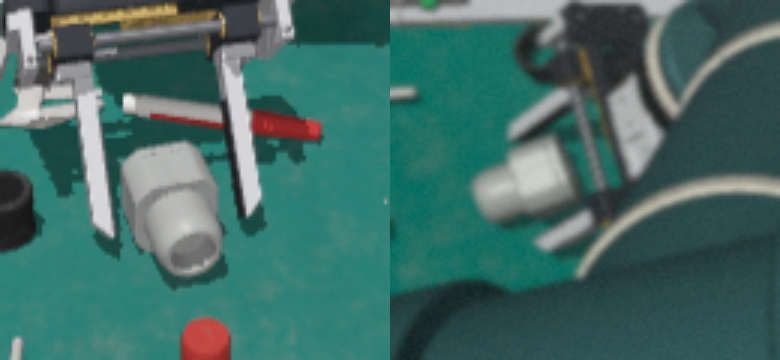

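```bash
python3 - <<'E'
from h import *
s=ctrl.state()
ctrl.move_linear(s["tcp_pos"]+[0,0,.15],speed=.2)
print(ctrl.state()["t"],ctrl.state()["contact_force"])
c=np.array([.43,0,0]);a2=np.array([0,1.,0]);n2=np.array([1.,0,0])
p,r=tool(c+.10*zz,-np.cos(np.pi/4)*a2-np.sin(np.pi/4)*zz,n2)
ctrl.goto(p,r)
s=ctrl.state();print(s["t"],s["tcp_pos"],s["opening"],s["contact_force"])
for k in ("side","top"): cv2.imwrite(f"pics/c_{k}.png",vision.grab_frame(k)["image"][:,:,::-1])
a_=cv2.imread('pics/c_side.png');b=cv2.imread('pics/c_top.png')
cv2.imwrite('pics/c.png',np.hstack([cv2.resize(a_[130:290,220:380],(390,390)),cv2.resize(b[140:300,240:400],(390,390))]))
E
```

```text
5.8583 [-0.67823089 -0.13099711 -4.4619876 ]
7.1917 [0.4298696  0.00220329 0.10176456] 0.04985561002550097 [-0.63257892  0.23696939 -4.6946468 ]
```

View pics/c.png

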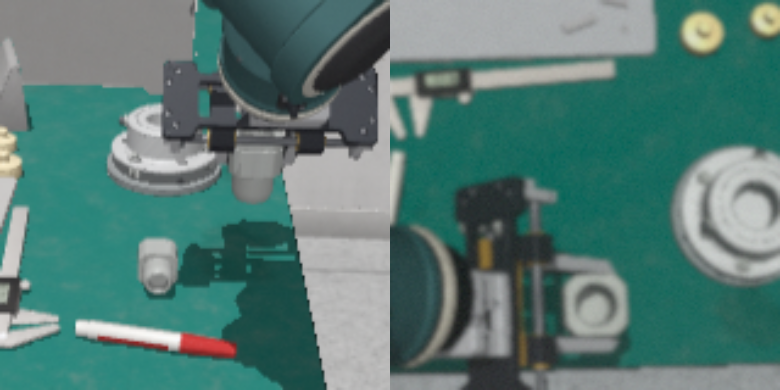

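```bash
python3 - <<'E'
from h import *
s=ctrl.state();p=s["tcp_pos"].copy();p[0]=.45
p[2]=.0605;ctrl.move_linear(p,speed=.1)
p[2]=.040
print(ctrl.move_linear(p,speed=.012,threshold=4))
s=ctrl.state();print(s["t"],s["tcp_pos"],s["contact_force"])
ctrl.gripper_to(.075)
s=ctrl.state();print(s["t"],s["opening"],s["contact_force"])
for k in ("side","top"): cv2.imwrite(f"pics/d_{k}.png",vision.grab_frame(k)["image"][:,:,::-1])
a_=cv2.imread('pics/d_side.png');b=cv2.imread('pics/d_top.png')
cv2.imwrite('pics/d.png',np.hstack([cv2.resize(a_[130:290,220:380],(390,390)),cv2.resize(b[140:300,240:400],(390,390))]))
E
```

```text
True
8.7833 [0.45001803 0.00198094 0.05166078] [0.38067646 0.78017274 4.69435338]
9.375 0.07496447053557015 [ 0.11466199  0.2255809  -0.30035149]
```

View pics/d.png

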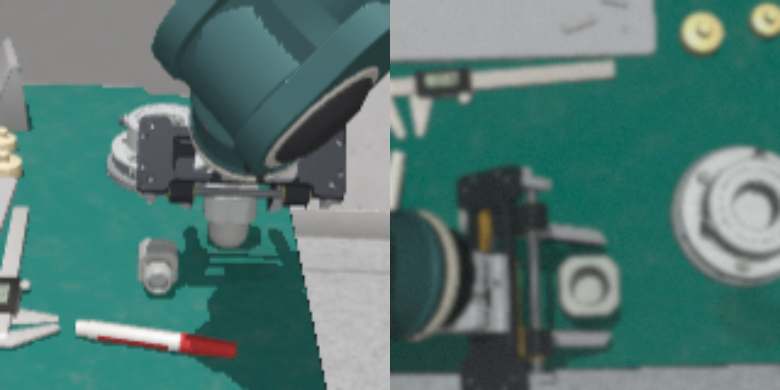

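```bash
python3 - <<'E'
from h import *
ctrl.sleep(.3)
s=ctrl.state();tz=-np.array([0,1,1])/2**.5
ctrl.move_linear(s["tcp_pos"]-.13*tz,speed=.15)
f=vision.grab_frame("top");im=f["image"][:,:,::-1];cv2.imwrite("pics/e_top.png",im)
u=proj(f,[.45,0,.068]);print(u,ctrl.state()["t"])
x,y=np.int32(u)-[30,30]
v=cv2.resize(im[y:y+60,x:x+60],None,fx=9,fy=9,interpolation=cv2.INTER_CUBIC)
for P in ([.45,0],):
  for rr in (.016,):
    pts=np.array([proj(f,[P[0]+rr*np.cos(q),P[1]+rr*np.sin(q),.068]) for q in np.linspace(0,6.28,60)])
    cv2.polylines(v,[np.int32((pts-[x,y]+.5)*9)],True,(0,0,255),1)
cv2.imwrite("pics/e.png",v);print(x,y)
E
```

```text
[320.19216616 256.62412581] 10.8417
290 226
```

View pics/e.png

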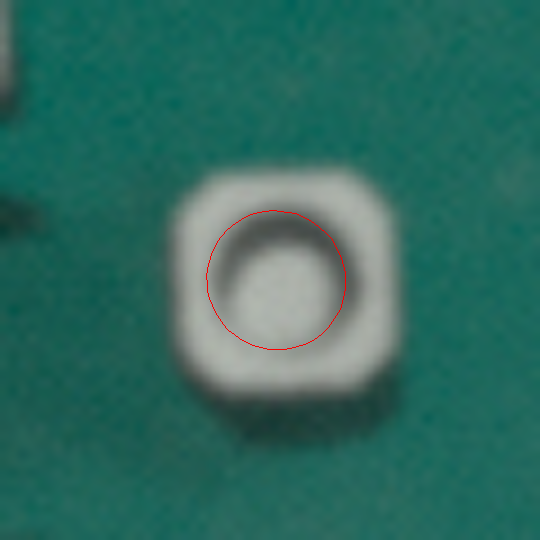

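```bash
python3 - <<'E'
from h import *
for sg in (1,-1):
    p,r=tool([.45,-.0017,.056],-zz,np.array([0,sg,0.]));print(sg,ctrl.solve_ik(p,r).round(2))
    p,r=tool([.514,-.1515,.1],-zz,np.array([0,sg,0.]));q=ctrl.solve_ik(p,r);print(q.round(2))
p,r=tool([.45,-.0017,.056],-zz,np.array([0,1.,0]));q=[ctrl.solve_ik(p,rpy(-zz,np.array([0,sg,0.]))[0]) for sg in (1,-1)]
sg=[1,-1][int(np.argmin([abs(x[6]) for x in q]))];print("use",sg)
p,r=tool([.45,-.0017,.056],-zz,np.array([0,sg,0.]))
ctrl.gripper_to(.08)
ctrl.goto(p+[0,0,.06],r)
print(ctrl.move_linear(p,speed=.1,threshold=10))
ctrl.gripper_to(.03)
s=ctrl.state();print(s["t"],s["opening"],s["tcp_pos"],s["tcp_rot"],s["contact_force"])
ctrl.move_linear(p+[0,0,.10],speed=.15)
p2,r2=tool([.514,-.1515,.125],-zz,np.array([0,sg,0.]))
ctrl.move_linear(p2+[0,0,.03],speed=.15)
s=ctrl.state();print(s["t"],s["opening"],s["tcp_pos"],s["contact_force"],s["joint_positions"].round(2))
for k in ("side","top"): cv2.imwrite(f"pics/g_{k}.png",vision.grab_frame(k)["image"][:,:,::-1])
a_=cv2.imread('pics/g_side.png');b=cv2.imread('pics/g_top.png')
cv2.imwrite('pics/g.png',np.hstack([cv2.resize(a_[100:230,220:350],(390,390)),cv2.resize(b[150:300,300:450],(390,390))]))
E
```

```text
1 [-0.19  0.37  0.14  2.17 -0.09  0.6   1.59]
[ 0.03  0.43  0.25  1.95 -0.14  0.78  1.93]
-1 [-0.74  0.5   0.82  2.19 -0.59  0.69 -1.08]
[-0.39  0.54  0.79  1.96 -0.51  0.85 -0.89]
use -1
False
13.2667 0.049866516882116116 [ 0.45012451 -0.00157125  0.05912168] [-3.14136450e+00 -2.12940342e-04  1.43616015e-04] [-0.18407001  0.1311419   3.69471499]
15.3167 0.05003506726503926 [ 0.51377813 -0.15078667  0.15778199] [ 0.37795153 -0.24482012 -4.70242766] [-0.51  0.5   0.95  1.93 -0.49  0.97 -0.9 ]
```

View pics/g.png

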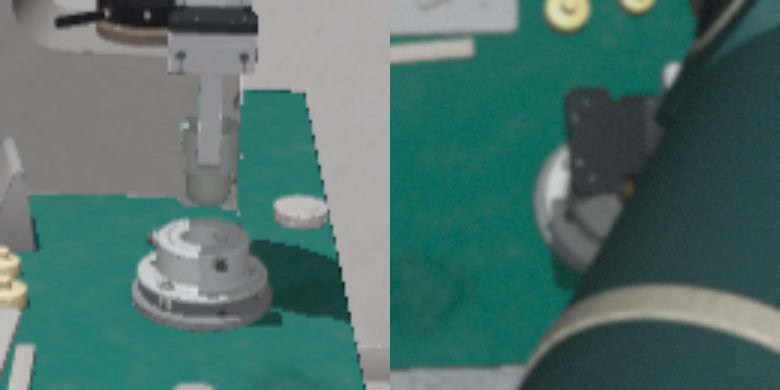

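```bash
python3 - <<'E'
from h import *
f=vision.grab_frame("side");s=ctrl.state();x,y=s["tcp_pos"][:2]
for z in (.0988,.115,.15): print(z,proj(f,[x,y,z]))
for z in (.063,): print(proj(f,[.514,-.1515,z]))
im=f["image"][:,:,::-1];v=cv2.resize(im[130:215,250:330],None,fx=7,fy=7,interpolation=cv2.INTER_CUBIC)
def circ(c,r):
    pts=np.array([proj(f,[c[0]+r*np.cos(q),c[1]+r*np.sin(q),c[2]]) for q in np.linspace(0,6.28,60)])
    cv2.polylines(v,[np.int32((pts-[250,130]+.5)*7)],True,(0,0,255),1)
circ([x,y,.0988],.016);circ([x,y,.0988+.012],.02);circ([.514,-.1515,.063],.042);circ([.514,-.1515,.063],.021)
cv2.imwrite("pics/i.png",v)
E
```

```text
0.0988 [287.81376385 165.30071781]
0.115 [288.00738814 159.54852834]
0.15 [288.43588295 146.81880651]
[287.389095   177.59481976]
```

View pics/i.png

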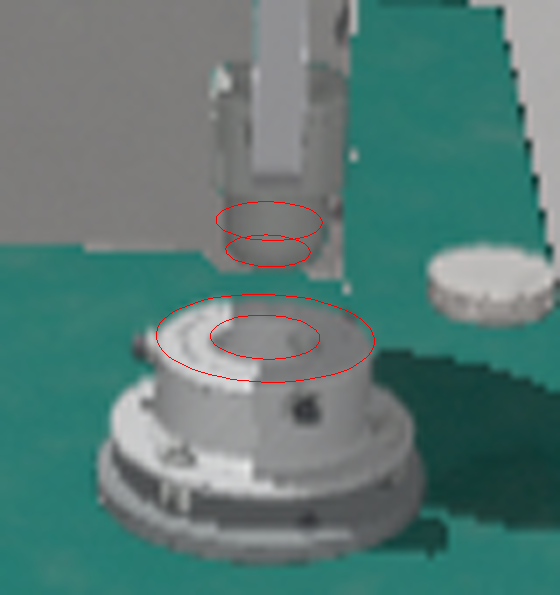

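```bash
python3 - <<'E'
from h import *
s=ctrl.state();r=rpy(-zz,np.array([0,-1.,0]))[0]
p=np.array([.514,-.1515,.128]);ctrl.move_linear(p,rotation=r,speed=.06)
ctrl.sleep(.15);s=ctrl.state();b=s["contact_force"].copy();print(s["t"],s["tcp_pos"],b)
for z in np.arange(.124,.1065,-.002):
    p[2]=z;hit=ctrl.move_linear(p,speed=.02,threshold=4);s=ctrl.state();print(round(z,4),hit,s["tcp_pos"].round(4),(s["contact_force"]-b).round(2),(s["ft_torque"]).round(2))
    if hit: break
print(s["t"],s["opening"])
E
```

```text
16.2667 [ 0.514185   -0.15156861  0.12829118] [ 0.37479174 -0.12114201 -4.83905679]
0.124 False [ 0.5139 -0.1515  0.1239] [-0.9  -0.36 -0.48] [-0.04  0.2   0.03]
0.122 False [ 0.5139 -0.1515  0.1219] [-0.65  0.7   0.55] [-0.02  0.14 -0.05]
0.12 False [ 0.5139 -0.1515  0.1199] [-1.04 -0.21  0.38] [-0.04  0.18  0.02]
0.118 False [ 0.514  -0.1515  0.1179] [-1.12  0.7  -0.31] [-0.02  0.13  0.06]
0.116 False [ 0.5139 -0.1515  0.1159] [-1.13  1.14 -0.62] [-0.02  0.17  0.03]
0.114 False [ 0.514  -0.1514  0.1139] [-0.11  0.9  -0.69] [ 0.15 -0.07 -0.01]
0.112 False [ 0.5144 -0.1511  0.112 ] [ 4.39  3.07 -0.21] [ 0.93 -1.04 -0.06]
0.11 False [ 0.5149 -0.1511  0.1105] [3.74 3.63 5.8 ] [ 1.24 -1.17 -0.01]
0.108 False [ 0.5156 -0.1513  0.1089] [ 5.97  4.46 11.56] [ 1.23 -1.52  0.02]
18.6167 0.04968184341298575
```

```bash
cat >> h.py <<'E'
R0=rpy(-zz,np.array([0,-1.,0]))[0]
E
python3 - <<'E'
from h import *
b=np.array([.1,0,-4.8])
p=np.array([.514,-.1515,.1095])
for d in ([.001,.0005],[.001,.0005],[.0005,.0005],[.0005,.0005]):
    p[:2]+=d;ctrl.move_linear(p,rotation=R0,speed=.01);ctrl.sleep(.1);s=ctrl.state()
    print(p.round(4),s["tcp_pos"].round(4),(s["contact_force"]-b).round(2),s["ft_torque"].round(2),s["tcp_rot"].round(3),s["t"])
E
```

```text
[ 0.515  -0.151   0.1095] [ 0.5156 -0.1512  0.1099] [5.24 2.08 6.51] [ 0.34 -1.21 -0.04] [ 3.141e+00 -1.000e-03  0.000e+00] 19.05
[ 0.516  -0.1505  0.1095] [ 0.516  -0.151   0.1096] [ 1.97 -3.89  7.88] [-0.93 -0.32  0.03] [ 3.141 -0.    -0.   ] 19.4083
[ 0.5165 -0.15    0.1095] [ 0.5162 -0.1508  0.1096] [ 0.04 -5.95  7.95] [-1.62  0.23  0.01] [ 3.141e+00  0.000e+00 -1.000e-03] 19.7583
[ 0.517  -0.1495  0.1095] [ 0.5163 -0.1507  0.1095] [-2.5  -8.24  9.41] [-2.19  0.73  0.09] [ 3.14e+00  1.00e-03 -1.00e-03] 20.1083
```

```bash
cat >> h.py <<'E'
B=np.array([.1,0,-4.8])
def stroke(p,yaw,dz,T,th=16):
    q=np.array(p,float);q[2]-=dz
    rot=(Ro.from_euler('z',yaw)*Ro.from_euler('xyz',R0)).as_euler('xyz')
    d=max(np.linalg.norm(q-ctrl.state()["tcp_pos"]),.0003)
    hit=ctrl.move_linear(q,rotation=rot,speed=d/T,threshold=th);s=ctrl.state()
    print(round(s["t"],2),hit,"cmd",q.round(4),"tcp",s["tcp_pos"].round(4),"yaw",round(float(s["tcp_rot"][2]),2),"F",(s["contact_force"]-B).round(1),"M",s["ft_torque"].round(2),"op",round(float(s["opening"]),4),flush=True)
    return q,hit
E
python3 - <<'E'
from h import *
p=np.array([.5163,-.1508,.1095])
p,_=stroke(p,0,0,.3)
p,_=stroke(p,.5,.0015,.8)
p,_=stroke(p,-.5,.0025,1.4)
E
```

```text
20.75 False cmd [ 0.5163 -0.1508  0.1095] tcp [ 0.5162 -0.1509  0.1095] yaw -0.0 F [-0.5 -4.4  9.8] M [-1.13  0.5  -0.05] op 0.0497
21.4 False cmd [ 0.5163 -0.1508  0.108 ] tcp [ 0.5163 -0.1509  0.1081] yaw 0.5 F [-1.4 -3.9 11.2] M [-1.2   0.41  0.2 ] op 0.0498
22.55 False cmd [ 0.5163 -0.1508  0.1055] tcp [ 0.5164 -0.1508  0.1056] yaw -0.5 F [-0.9 -3.6 13. ] M [-0.99  0.53 -0.23] op 0.0496
```

```bash
python3 - <<'E'
from h import *
p=np.array([.5162,-.1511,.1055])
for y in (.5,-.5):
    p,h=stroke(p,y,.0025,1.3)
im=vision.grab_frame("side")["image"][:,:,::-1];cv2.imwrite("pics/k.png",cv2.resize(im[120:215,250:330],None,fx=6,fy=6,interpolation=cv2.INTER_CUBIC))
E
```

```text
23.7 False cmd [ 0.5162 -0.1511  0.103 ] tcp [ 0.5162 -0.1509  0.1031] yaw 0.5 F [-0.9 -4.1 12.2] M [-0.88  0.48  0.19] op 0.0499
24.85 False cmd [ 0.5162 -0.1511  0.1005] tcp [ 0.516  -0.1508  0.1002] yaw -0.5 F [ 2.2 -2.8 -3.2] M [-0.92 -0.4  -0.1 ] op 0.0497
```

View pics/k.png

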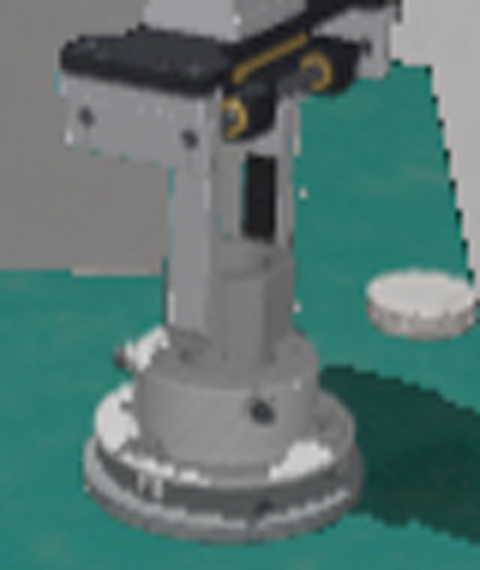

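```bash
python3 - <<'E'
from h import *
p=np.array([.5162,-.1512,.1005])
for y in (.5,-.5):
    p,h=stroke(p,y,.0025,1.3)
    if h: break
ctrl.sleep(.1);print((ctrl.state()["contact_force"]-B).round(1))
E
```

```text
26.05 False cmd [ 0.5162 -0.1512  0.098 ] tcp [ 0.5164 -0.1512  0.0982] yaw 0.5 F [ 0.4 -1.3  5.8] M [-0.31 -0.02  0.16] op 0.0498
27.2 False cmd [ 0.5162 -0.1512  0.0955] tcp [ 0.5161 -0.1508  0.0953] yaw -0.5 F [0.8 2.7 0.4] M [ 0.44 -0.2  -0.43] op 0.0498
[ 1.2  2.  -0.6]
```

```bash
python3 - <<'E'
from h import *
p=np.array([.5162,-.1511,.0955])
for y,dz in ((.5,.0025),(-.5,.0025),(.4,.001),(-.4,.001),(.4,.001),(-.4,.001)):
    p,h=stroke(p,y,dz,1.2)
    F=ctrl.state()["contact_force"]-B
    if h or (p[2]<.0905 and F[2]>14): break
E
```

```text
28.45 False cmd [ 0.5162 -0.1511  0.093 ] tcp [ 0.5164 -0.1512  0.0931] yaw 0.5 F [0.2 1.5 6.3] M [0.41 0.29 0.  ] op 0.0499
29.6 False cmd [ 0.5162 -0.1511  0.0905] tcp [ 0.5164 -0.1509  0.0904] yaw -0.5 F [ 2.6  2.3 -0.4] M [ 0.74 -0.54 -0.09] op 0.0495
30.65 False cmd [ 0.5162 -0.1511  0.0895] tcp [ 0.5163 -0.1513  0.0901] yaw 0.4 F [-0.3  4.5 12.1] M [0.91 0.61 0.42] op 0.0495
31.6 False cmd [ 0.5162 -0.1511  0.0885] tcp [ 0.5165 -0.1514  0.0892] yaw -0.4 F [-0.7  5.9 16.6] M [ 1.05  0.49 -0.68] op 0.0496
```

```bash
python3 - <<'E'
from h import *
p=np.array([.5162,-.1513,.0885])
for y,dz in ((.4,.0006),(-.1,.0)):
    p,h=stroke(p,y,dz,1.2,th=9)
    F=ctrl.state()["contact_force"]-B
    if h: break
p,h=stroke(p,0,-.0012,.4,th=None)
ctrl.gripper_to(.08);ctrl.sleep(.2);s=ctrl.state();print(s["t"],s["contact_force"],s["opening"])
ctrl.move_linear(s["tcp_pos"]+[0,0,.12],speed=.12)
r=ctrl.state()["tcp_pos"]
ctrl.goto(r+[-.05,.2,.06],ctrl.state()["tcp_rot"])
print(ctrl.state()["t"])
c=[]
f={}
for k in ("side","top"): f[k]=vision.grab_frame(k);cv2.imwrite(f"pics/m_{k}.png",f[k]["image"][:,:,::-1])
a_=cv2.imread('pics/m_side.png');b=cv2.imread('pics/m_top.png')
A=cv2.resize(a_[135:215,250:330],(400,400),interpolation=cv2.INTER_CUBIC);Bb=cv2.resize(b[185:265,345:425],(400,400),interpolation=cv2.INTER_CUBIC)
cv2.imwrite('pics/m.png',np.hstack([A,Bb]))
E
```

```text
32.55 False cmd [ 0.5162 -0.1513  0.0879] tcp [ 0.5162 -0.1513  0.0887] yaw 0.4 F [-4.7  7.1 20.7] M [1.43 1.4  0.38] op 0.0497
33.2 False cmd [ 0.5162 -0.1513  0.0879] tcp [ 0.5166 -0.1513  0.0887] yaw -0.1 F [-3.3  5.9 19.8] M [ 1.35  0.98 -0.12] op 0.05
33.75 False cmd [ 0.5162 -0.1513  0.0891] tcp [ 0.5164 -0.1514  0.0897] yaw 0.0 F [-0.9  5.6 15.1] M [1.15 0.61 0.07] op 0.0497
34.6083 [-0.25679407 -0.27898287  0.26289425] 0.0798299075630326
36.7833
```

View pics/m.png

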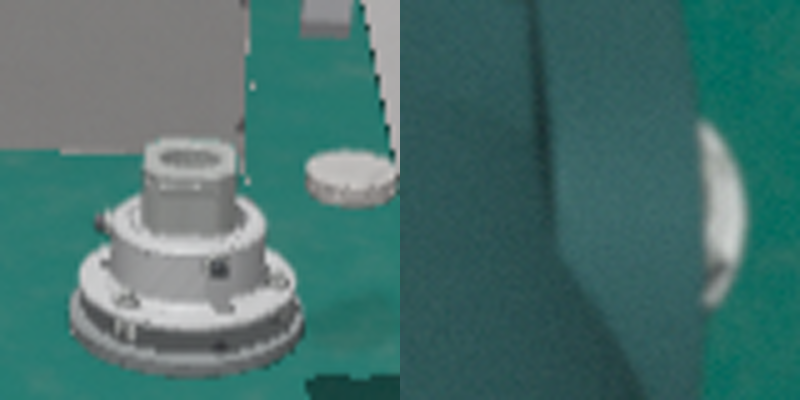

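```bash
python3 - <<'E'
from h import *
ctrl.gripper_to(0.0)
c=np.array([.5163,-.1512])
ctrl.goto([c[0]-.020,c[1],.145],R0)
def probe(z0,z1):
    s=ctrl.state();p=s["tcp_pos"].copy();p[2]=z0;ctrl.move_linear(p,rotation=R0,speed=.08);ctrl.sleep(.1)
    b=ctrl.state()["contact_force"]
    p[2]=z1;h=ctrl.move_linear(p,speed=.008,threshold=3);s=ctrl.state()
    print(h,s["t"],s["tcp_pos"]-[0,0,.022],(s["contact_force"]-b).round(1));
    p[2]=.145;ctrl.move_linear(p,speed=.12)
probe(.126,.117)
ctrl.move_linear([c[0]-.040,c[1],.145],speed=.1)
probe(.091,.081)
E
```

```text
True 40.325 [ 0.49673042 -0.15037849  0.09903773] [-1.5  1.   7.1]
True 42.7333 [ 0.47628241 -0.15096988  0.06309823] [-2.1  1.3  8.1]
```

```bash
python3 - <<'E'
from h import *
c=np.array([.5163,-.1512])
for d in ([.020,0],[0,.024]):
    p=np.array([c[0]+d[0],c[1]+d[1],.145]);ctrl.move_linear(p,speed=.15)
    p[2]=.126;ctrl.move_linear(p,rotation=R0,speed=.08);ctrl.sleep(.1)
    p[2]=.117;h=ctrl.move_linear(p,speed=.01,threshold=3);s=ctrl.state();print(h,s["t"],s["tcp_pos"]-[0,0,.022])
    p[2]=.145;ctrl.move_linear(p,speed=.12)
ctrl.goto([.42,.17,.3],R0)
print(ctrl.state()["t"],ctrl.state()["contact_force"])
f={k:vision.grab_frame(k) for k in("side","top")}
cv2.imwrite("pics/n_top.png",f["top"]["image"][:,:,::-1]);cv2.imwrite("pics/n_side.png",f["side"]["image"][:,:,::-1])
A=cv2.resize(f["side"]["image"][150:330,190:370],(400,400));cv2.imwrite("pics/n.png",np.hstack([A,cv2.resize(f["top"]["image"],(400,400))])[:,:,::-1])
E
```

```text
True 44.9917 [ 0.53641177 -0.15119873  0.09907882]
True 46.7583 [ 0.51638616 -0.12711657  0.099082  ]
48.4417 [-0.43841618 -0.23554051  1.32349294]
```

View pics/n.png

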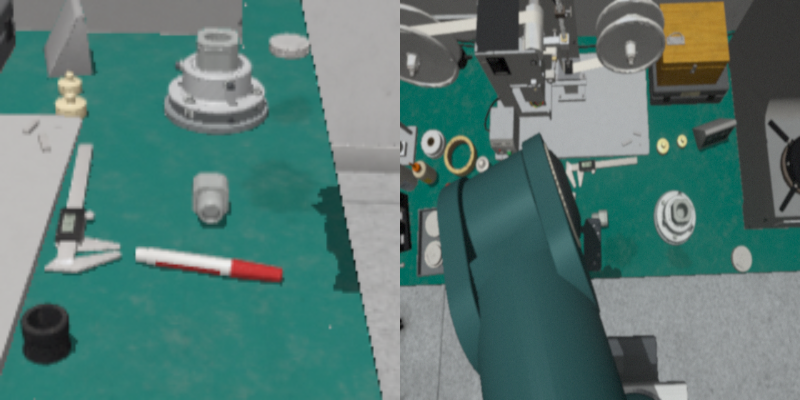

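The cup is upright and level in the carrier, and the small cup, marker and loupe look undisturbed. The arm is clear, so I'm handing in.

```bash
python3 - <<'E'
from h import *
ctrl.sleep(.3);print(ctrl.job_done(),ctrl.state()["t"])
E
```

```text
the job is handed in; nothing more can be done
the job is handed in; nothing more can be done
```

The large cup is seated in the carrier with its shoulder on the top face, let go, and the job was handed in at about 49 s of the 72 s. I got no verdict back.

- **Standing it up:** I gripped the cup across its flats, stood it on the bench at about (0.45, 0.00) and let go. A picture after backing off showed it upright.
- **Seating it:** I took it again from above and set it on the plungers. Then I moved the tool about 2 mm in x until the side force was close to zero. Twisting ±0.5 rad took it home with a push of up to about 21 N at the ends of the strokes. By the spring figures in the task, that is about 2 mm of carrier travel.

**Last checks**
- **Height:** light fingertip touches put the cup's rim 35.9 mm above the carrier's top face, against 36 mm for a fully seated cup. The gap is therefore about 0.
- **Tilt:** three points on the rim agreed within 0.05 mm, so the cup is level.
- **Other things:** in the last side picture, the small cup, marker and loupe looked where they had been. I judged this by eye and did not measure it.

**Disagreements and limits**
- The first camera estimate of the bore axis was about 2 mm off in x from where the forces balanced.
- The force readings could have meant up to 0.9 mm of gap, depending on whether the cup's weight counts as push. The touches showed none.
- The touches were set to stop at 3 N; the two I read out reached 7 to 8 N.

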